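# Show the amber resin plaque's label to the webcam

### The arm

A 7-joint arm with a two-finger parallel gripper is mounted at the origin on the work surface. World frame = base frame: x ahead of the robot, y to its left, z up, the work surface at z = 0. Lengths are in m, angles in degrees, forces in N, time in s.
With the tool pointing down it reaches from about 0.4 to 0.9 m from the base axis. Payload 5.5 kg.
Tool frame: the origin (TCP) lies at the very end of the fingers, on their centre line; the grasp point (between the pads) lies 19 mm behind it; z points along the fingers, y is the direction in which the jaws open and shut (so a half turn about z gives the same grasp; the last joint's range is limited). The gripper opens to 85 mm and grips with 20 to 120 N. Pads are 22 mm wide; open, the fingers measure 114 mm over their backs; the gripper's body (76 mm by 85 mm) begins 54 mm behind the grasp point. The pads swing forward as they close: fully open they stand 13 mm farther back than shut.
Start: joints at [78.621, 28.699, -24.465, 88.831, 12.651, 65.22, -12.049], TCP at [0.29, -0.582, 0.231] pointing down, gripper open.
Joint ranges: [-164.97, 164.97], [-17.58, 116.51], [-87.97, 89.64], [11.32, 138.91], [-80.73, 260.73], [10.89, 115.49], [-147.41, 147.41]. Speed limits (degrees/s): [147.25, 147.25, 180, 180, 180, 180, 180].

### API

Orientations are given as [roll, pitch, yaw] about the fixed x, y, z axes, in that order (R = Rz(yaw) Ry(pitch) Rx(roll)).
In Python, from cell import bot gives the robot as it stands.
- The arm moves only by the tool send_rows, never from a script. Its argument "commands" is a list of rows, each an object with "offset": the shift along the tool's x, y, z in cm, a list of three; "rot": the turn, a rotation vector about the tool's x, y, z in rad, a list of three; "gripper": the closure, from -1 (fully open) to 1 (shut). A call has 1 to 5 rows; each row is the pose to reach, as a shift and turn from the pose measured when the call began, along the tool's axes at that moment; what a row does not reach only later rows make up. A row lasts 1/10 s, in which the tool goes at most 50 mm and 8.59 degrees, less where a joint would pass 70% of its speed; a pose out of reach is approached as far as the arm can. A call with a gripper value outside its range is refused whole. The fingers move at their own pace and stop on an object; the grip force is fixed at half the most. Time passes only in rows, so rows that repeat a pose let the fingers close. It gives the time, the measured TCP pose, the force and the opening at its end, in the units of the state.
- bot.get_obs(): the state, without advancing time (a new reading comes with each control period).
- bot.camera(name): name is "scene" or "top"; returns the picture (400x640x3 uint8, red, green, blue); there is no depth.
- bot.camera_params(name): a dict with "intrinsics" (3x3 intrinsics, pixels), "k1" (the pictures are not rectified: a ray, as slopes to the right and down, at radius r is drawn at 1 + k1 r^2 times it, then the intrinsics apply), "position" and "rotation" of the camera in the world. Camera axes: x right, y down, z forward; pixel columns grow to the right and rows downward; lengths in m; the calibration is good to about 2 mm. A picture is of the moment at which its call begins. camera_params takes no time and is no camera call.
- bot.job_done(): hands the job in, once; it reports no verdict.
The state is a dict: "time": time; "joint_pos": joint angles; "qd": joint speeds; "joint_torque": joint torques, N m; "ee_pos": TCP position; "ee_rot": TCP orientation; "force": force on the tool from outside, world axes, zero at the start; "moment": the same for the moment, N m; "width": opening from 0.0 (shut) to 1.0 (fully open).
Only numpy, scipy, OpenCV 4.12 (cv2) and the standard library are available. Lean on these libraries where they do the work, as an engineer would, in place of code of your own. Each camera call takes 0.05 s, during which the arm holds its last target.

### The job

Take the amber resin test plaque out of the curing rack by its clear amber part, keeping the fingers off its frosted end (the end with the small corner notch, which carries the label). Hold it up to the webcam over the middle of the black mat, a hand's breadth or two above it, long edges level, with the label side tipped about half-way between facing straight up and facing the webcam's stalk; leave the other plaques, bottles and things where they are. Finish while still holding it there, at rest.

Things in the scene. Friction and masses are not known exactly. Their poses are not given: they have to be found in the camera images.
- amber_plaque_mid (a point): Centre of the amber plaque, a cast resin plate 110 mm long, 66 mm high as it stands on a long edge in the rack, 8 mm thick, about 50 g. Axes: x along its length to the frosted end, y out of the face with the label, z to the long edge that is up in the rack. Clear amber part: x = -55 to +15 mm. In the rack its lowest 20 mm are in the slot and its top edge is 78 mm above the table.
- amber_plaque: The same plaque; origin at the centre of its lower long edge (33 mm below its centre), same axes. Its white frosted end spans x = +15 to +55 mm, with a 12 x 12 mm notch in the corner that is up in the rack (+x, +z). The orange label (32 x 22 mm) is on the frosted end's +y face only: seen with the label towards you and the notch up, the notch is at the left.
- blue_plaque: Same shape as the amber plaque, tinted blue, in another slot of the rack; leave it there. Origin: centre of its underside; axes as for the amber plaque.
- green_plaque: Same shape as the amber plaque, tinted green, in another slot of the rack; leave it there. Origin: centre of its underside; axes as for the amber plaque.
- rack: Fixed wooden curing rack, 150 x 200 mm, 32 mm high, with three slots 60 mm apart side by side along its y, each 12 mm wide, 114 mm long (along x) and 20 mm deep; one plaque stands in each, in any order. It may be turned any way. Origin: centre of its underside.
- photo_stand: Fixed photo stand: a black mat 150 x 180 mm, 3 mm thick, and beyond it (155 mm along +x) a 10 mm stalk with the webcam. Origin: under the mat's centre; x from the mat to the webcam.
- mat_centre (a point): Centre of the black mat's upper face (white cross), 3 mm above the table. x points towards the webcam's stalk.
- webcam (a point): Lens of the webcam (head 30 x 70 x 32 mm, behind it), 136 mm from the mat's centre and 190 mm above the table.
- bottle_clear: Upright squeeze bottle, 58 mm across, 184 mm high; leave alone. Origin under its centre.
- bottle_yellow: Like bottle_clear, yellowish; leave alone.
- bottle_brown: Like bottle_clear, brownish; leave alone.
- mixing_cup: Small clear cup, 72 mm across, 42 mm high, standing on the digital scale (42 mm high, about 200 x 250 mm); leave alone. Origin under its centre.
- brush: Brush, 170 mm long, lying on the table on the left; leave alone. Its long axis is x.

How it is judged:
By the outcome, as a careful person would: the job done as asked, in the order asked, and still so for the second after the job is handed in, while the arm keeps its last pose, push and grip.
It also fails if it takes over 37 s, if anything falls off the work surface, if the arm or the gripper's body presses on something with over 40 N, if the wrist force passes 120 N, or if a joint passes its speed limit or range.

## Working session

There is one attempt and no reset: what is moved stays moved. The work goes in short steps, Python scripts to look and compute and a tool call to move; the robot and the scene stay as the last step left them, time stands still between calls to the robot, and variables do not carry over. Pictures are saved under pics/ and viewed, and the job is handed in when it is done.

Besides the shell and the picture viewer there is one more tool, called after "Call:" by a JSON object that holds its "name" and its "arguments", one argument or row to a line. send_rows: Moves the arm, as the interface text tells. Its arguments: {"type":"object","properties":{"commands":{"type":"array","items":{"type":"object","properties":{"offset":{"type":"array","items":{"type":"number"}},"rot":{"type":"array","items":{"type":"number"}},"gripper":{"type":"number"}}}}},"required":["commands"]}

```bash
ls; mkdir -p pics
python3 - <<'E'
from cell import bot
import cv2
print(bot.get_obs())
for n in("scene","top"):
    print(n,bot.camera_params(n))
    cv2.imwrite(f"pics/{n}0.png",bot.camera(n)[:,:,::-1])
E
```

```text
pics
{'time': 0.0, 'joint_pos': array([ 78.6211526 ,  28.75312963, -24.45100462,  88.89339743,
        12.65100794,  65.21950063, -12.05146356]), 'qd': array([-0.03692263, -0.05650917,  0.01952475,  0.01191228, -0.02536734,
        0.11111873, -0.08527562]), 'joint_torque': array([ 8.21532540e-04, -5.69516373e+01, -5.81587717e+00, -2.80942851e+01,
        1.06651755e-02,  1.20846866e-02,  2.50826952e-05]), 'ee_pos': array([ 0.28923485, -0.58131035,  0.23024919]), 'ee_rot': array([-1.79887244e+02, -2.29668310e-03,  2.64584443e+01]), 'force': array([-0.99644723, -0.2044382 , -1.75447546]), 'moment': array([ 0.0072774 ,  0.06378098, -0.00360036]), 'width': 0.9959391417052129}
scene {'intrinsics': array([[475.50752921,   0.        , 328.59421401],
       [  0.        , 475.50752921, 201.66329896],
       [  0.        ,   0.        ,   1.        ]]), 'k1': -0.01938380024507811, 'position': array([ 1.34126477, -0.34200051,  1.09351556]), 'rotation': array([-1.40065630e+02,  6.32493235e-02,  6.53935747e+01])}
top {'intrinsics': array([[493.18739035,   0.        , 328.15866478],
       [  0.        , 493.18739035, 199.84526376],
       [  0.        ,   0.        ,   1.        ]]), 'k1': -0.12308076944339191, 'position': array([ 0.36919727, -0.02877017,  1.43360763]), 'rotation': array([-1.70377542e+02, -1.60080347e-01, -8.93984523e+01])}
```

View pics/scene0.png

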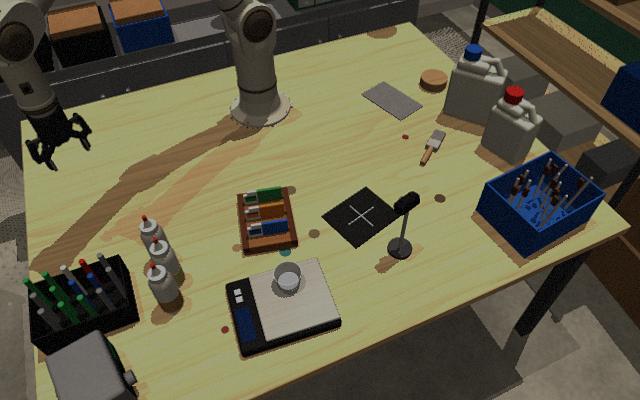

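View pics/top0.png

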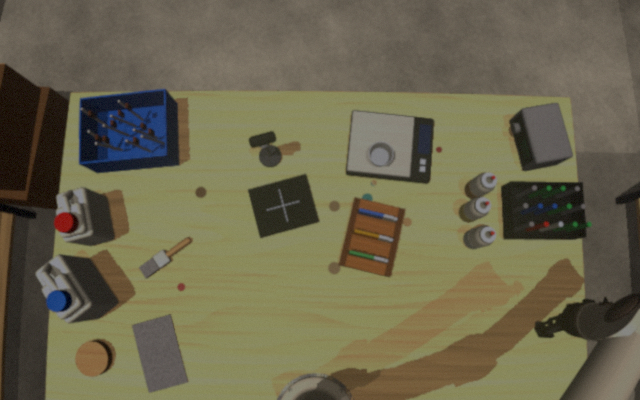

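The amber plaque is in the middle slot: about (268,210) in the scene view and (373,235) in the top view. The mat cross is at (283,205) in the top view. I'll enlarge both.

Run:
```python
import cv2
a=cv2.imread("pics/scene0.png")[180:260,225:310]; cv2.imwrite("pics/c1.png",cv2.resize(a,None,fx=8,fy=7.4,interpolation=2) if 0 else cv2.resize(a,None,fx=7,fy=7,interpolation=cv2.INTER_CUBIC))
a=cv2.imread("pics/top0.png")[190:280,335:415]; cv2.imwrite("pics/c2.png",cv2.resize(a,None,fx=6,fy=6,interpolation=cv2.INTER_CUBIC))
a=cv2.imread("pics/top0.png")[120:240,235:335]; cv2.imwrite("pics/c3.png",cv2.resize(a,None,fx=5,fy=5,interpolation=cv2.INTER_CUBIC))
```

```text
(no output)
```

View pics/c1.png

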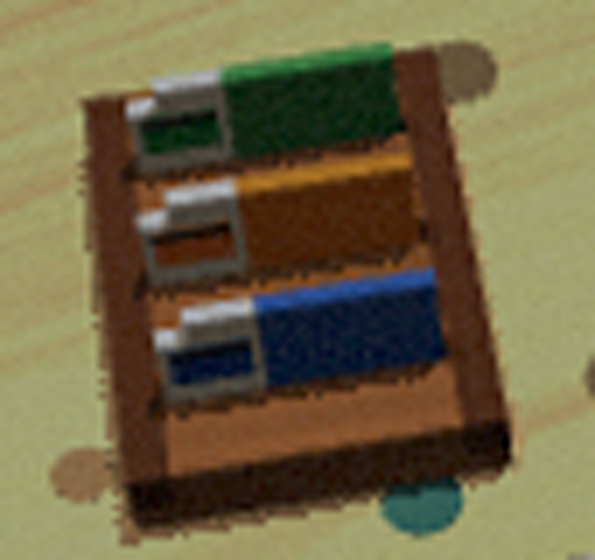

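View pics/c2.png

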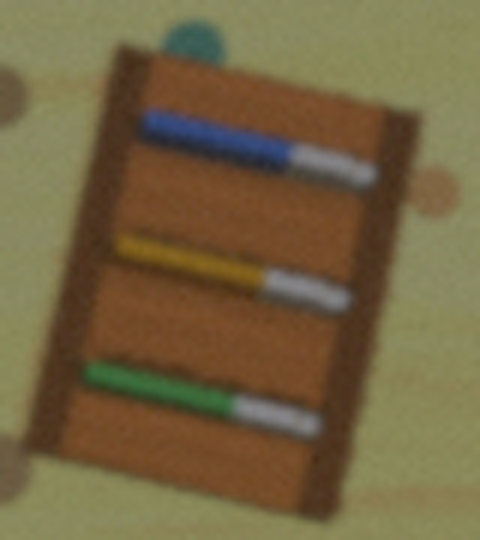

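View pics/c3.png

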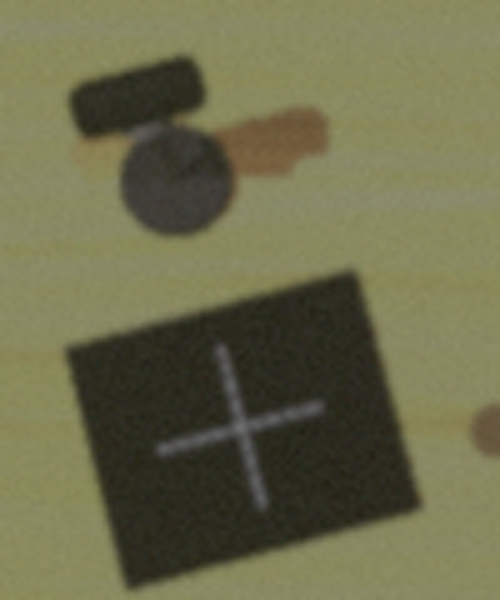

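```bash
cat > h.py <<'E'
import numpy as np, cv2
from cell import bot
from scipy.spatial.transform import Rotation as R
def cam(n):
    p=bot.camera_params(n); return p["intrinsics"],np.array([p["k1"],0,0,0.]),np.array(p["position"]),R.from_euler("xyz",p["rotation"],degrees=True).as_matrix()
def ray(n,uv,z):
    K,d,P,M=cam(n); q=cv2.undistortPoints(np.array([[uv]],float),K,d)[0,0]
    v=M@np.array([q[0],q[1],1]); return P+v*(z-P[2])/v[2]
def proj(n,X):
    K,d,P,M=cam(n); c=(np.atleast_2d(X)-P)@M; return cv2.projectPoints(c,np.zeros(3),np.zeros(3),K,d)[0][:,0]
E
python3 - <<'E'
from h import *
np.set_printoptions(precision=4,suppress=True)
T=lambda x,y:(335+(x+.5)/6-.5,190+(y+.5)/6-.5)
S=lambda x,y:(225+(x+.5)/7-.5,180+(y+.5)/7-.5)
M=lambda x,y:(235+(x+.5)/5-.5,120+(y+.5)/5-.5)
for nm,f,n,pts in(("top",T,"top",{"Lend":(117,242,.078),"border":(265,280,.078),"Rend":(350,298,.066)}),
 ("scene",S,"scene",{"Lend":(412,160,.078),"border":(238,186,.078),"notch":(168,198,.078),"end":(138,218,.066)}),
 ("rack top",T,"top",{"a":(122,47,.032),"b":(420,112,.032),"c":(330,520,.032),"d":(25,450,.032)}),
 ("rack scene",S,"scene",{"NL":(130,490,.032),"NR":(510,430,.032),"FR":(435,50,.032),"FL":(85,100,.032)}),
 ("mat",M,"top",{"x":(241,428,.003),"a":(67,350,.003),"b":(355,272,.003),"c":(422,508,.003),"d":(130,588,.003),"base":(178,180,.01)})):
    for k,(x,y,z) in pts.items(): print(nm,k,ray(n,f(x,y),z))
E
```

```text
top Lend [ 0.5156 -0.1026  0.078 ]
top border [ 0.4987 -0.1708  0.078 ]
top Rend [ 0.4918 -0.2116  0.066 ]
scene Lend [ 0.518  -0.1044  0.078 ]
scene border [ 0.5018 -0.1717  0.078 ]
scene notch [ 0.4961 -0.1988  0.078 ]
scene end [ 0.4909 -0.2112  0.066 ]
rack top a [ 0.6148 -0.1073  0.032 ]
rack top b [ 0.5847 -0.2509  0.032 ]
rack top c [ 0.39   -0.2059  0.032 ]
rack top d [ 0.4216 -0.0621  0.032 ]
rack scene NL [ 0.5897 -0.2517  0.032 ]
rack scene NR [ 0.6244 -0.1084  0.032 ]
rack scene FR [ 0.4275 -0.0626  0.032 ]
rack scene FL [ 0.3922 -0.2073  0.032 ]
mat x [0.5943 0.1029 0.003 ]
mat a [0.6399 0.2074 0.003 ]
mat b [0.6889 0.0376 0.003 ]
mat c [ 0.5482 -0.0041  0.003 ]
mat d [0.4993 0.1654 0.003 ]
mat base [0.7424 0.1439 0.01  ]
```

```bash
cat >> h.py <<'E'
np.set_printoptions(precision=3,suppress=True)
def delta(p,Rt,o=None):
    o=o or bot.get_obs(); Rc=R.from_euler("xyz",o["ee_rot"],degrees=True)
    print("offset cm",Rc.inv().apply(np.array(p)-o["ee_pos"])*100,"rotvec",(Rc.inv()*Rt).as_rotvec(),"t",o["time"],"q",o["joint_pos"],"pos",o["ee_pos"],o["ee_rot"],"F",o["force"],"w",o["width"])
DOWN=R.from_euler("xyz",[180,0,77.1],degrees=True)
def mk(el):  # final orientation, tool tilted el deg from down toward stalk
    a=np.radians(16.4); m=np.array([np.cos(a),np.sin(a),0]); Z=np.array([0,0,1.]); e=np.radians(el)
    z=-np.cos(e)*Z+np.sin(e)*m; x=np.cross(Z,m); y=np.cross(z,x); return R.from_matrix(np.c_[x,y,z])
E
python3 - <<'E'
from h import *
K=lambda u,v:ray("top",(u,v),.184)
print(K(488,178),K(486,203),K(488,232))
delta([.5085,-.138,.25],DOWN)
E
```

```text
[ 0.644 -0.449  0.184] [ 0.577 -0.441  0.184] [ 0.501 -0.443  0.184]
offset cm [ 39.382 -29.931  -1.909] rotvec [-0.002 -0.001 -0.884] t 0.1 q [ 78.623  28.748 -24.453  88.885  12.651  65.22  -12.049] pos [ 0.289 -0.581  0.23 ] [-179.901   -0.003   26.459] F [-0.183  0.058  0.182] w 0.9966421802687908
```

Call:
{"name": "send_rows", "arguments": {
  "commands": [
    {"offset": [3,-2.5,-2],"rot": [0,0,-0.08],"gripper": 0},
    {"offset": [7,-5,-2],"rot": [0,0,-0.16],"gripper": 0},
    {"offset": [11,-8,-2],"rot": [0,0,-0.25],"gripper": 0},
    {"offset": [14,-11,-2],"rot": [0,0,-0.35],"gripper": 0},
    {"offset": [17,-13,-2],"rot": [0,0,-0.44],"gripper": 0}
  ]
}}

```text
time: 0.6
ee_pos: [0.3837, -0.3863, 0.2503]
ee_rot: [-179.8, -0.0, 52.0]
force: [-0.7, 0.5, -0.5]
width: 0.502
```

```bash
python3 -c "
from h import *
delta([.5085,-.138,.25],DOWN)"
```

```text
offset cm [27.247 -5.461  0.063] rotvec [-0.003 -0.001 -0.438] t 0.6 q [ 71.226  18.292 -35.072 102.545  11.635  62.974  -5.852] pos [ 0.384 -0.386  0.25 ] [-179.829   -0.039   51.987] F [-0.666  0.476 -0.521] w 0.5016397725098013
```

Call:
{"name": "send_rows", "arguments": {
  "commands": [
    {"offset": [5,-1,0],"rot": [0,0,-0.1],"gripper": 0},
    {"offset": [10,-2,0],"rot": [0,0,-0.2],"gripper": 0},
    {"offset": [15,-3,0],"rot": [0,0,-0.3],"gripper": 0},
    {"offset": [20,-4,0],"rot": [0,0,-0.38],"gripper": 0},
    {"offset": [24,-5,0],"rot": [0,0,-0.44],"gripper": 0}
  ]
}}

```text
time: 1.1
ee_pos: [0.4926, -0.1644, 0.2506]
ee_rot: [-179.9, -0.1, 77.4]
force: [0.1, 0.1, -0.3]
width: 0.5
```

```bash
python3 -c "
from h import *
delta([.5085,-.138,.18],DOWN)"
```

```text
offset cm [2.911 0.987 7.059] rotvec [-0.002 -0.002  0.005] t 1.1 q [ 54.282  17.654 -46.203 105.647  14.126  62.78   -9.755] pos [ 0.493 -0.164  0.251] [-179.87    -0.103   77.379] F [ 0.079  0.084 -0.3  ] w 0.5002252789982746
```

Call:
{"name": "send_rows", "arguments": {
  "commands": [
    {"offset": [1.5,0.5,2],"rot": [0,0,0.005],"gripper": 0},
    {"offset": [2.9,1,5],"rot": [0,0,0.005],"gripper": 0},
    {"offset": [2.9,1,8],"rot": [0,0,0.005],"gripper": 0},
    {"offset": [2.9,1,10],"rot": [0,0,0.005],"gripper": 0},
    {"offset": [2.9,1,11],"rot": [0,0,0.005],"gripper": 0}
  ]
}}

```text
time: 1.6
ee_pos: [0.5069, -0.1375, 0.1383]
ee_rot: [-179.7, -0.1, 77.1]
force: [-0.4, -0.2, 0.2]
width: 0.503
```

Run:
```python
from h import *
delta([.5085,-.138,.042],DOWN)
for n,(x,y) in(("scene",(210,140)),("top",(325,185))):
    a=bot.camera(n)[y:y+120,x:x+110]; cv2.imwrite(f"pics/{n}1.png",cv2.resize(a[:,:,::-1],None,fx=5,fy=5,interpolation=cv2.INTER_CUBIC))
```

```text
offset cm [-0.033  0.221  9.632] rotvec [-0.006 -0.002  0.   ] t 1.6 q [ 46.367  26.985 -42.273 110.698  22.803  51.301 -20.356] pos [ 0.507 -0.138  0.138] [-179.651   -0.132   77.122] F [-0.431 -0.161  0.216] w 0.5032272312024363
```

View pics/scene1.png

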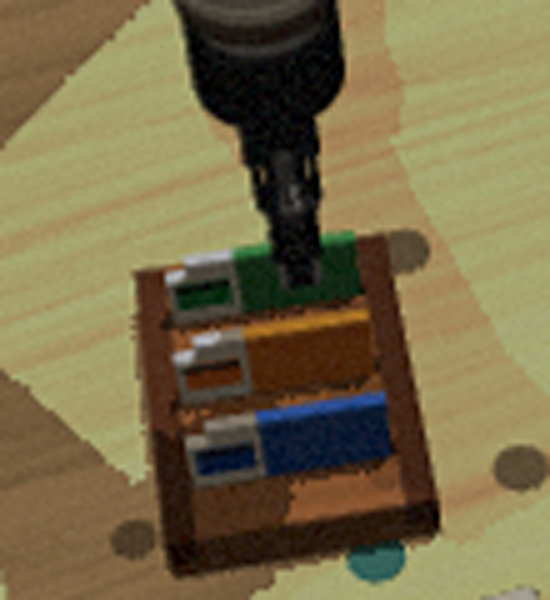

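View pics/top1.png

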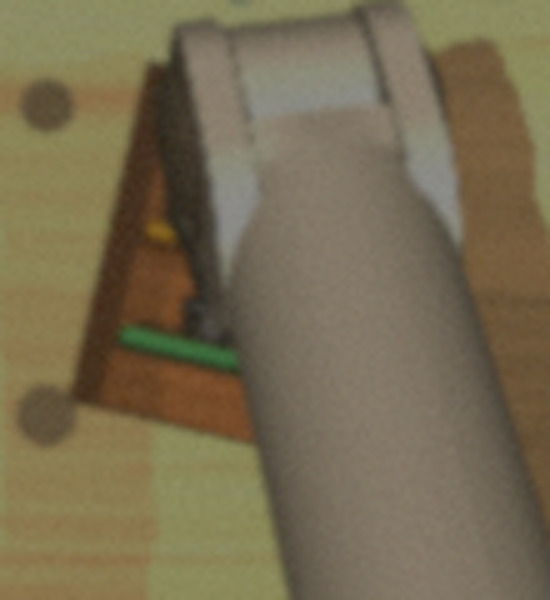

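The scene view shows the fingers over the rack's middle, near fingertip at (270,197) full-frame. It sits in front of the green plaque only because of parallax. I'll lower until the tips are just above the plaque, then check.

Call:
{"name": "send_rows", "arguments": {
  "commands": [
    {"offset": [0,0.2,2],"rot": [-0.005,0,0],"gripper": 0},
    {"offset": [0,0.2,3.5],"rot": [-0.005,0,0],"gripper": 0},
    {"offset": [0,0.2,4.5],"rot": [-0.005,0,0],"gripper": 0},
    {"offset": [0,0.2,5],"rot": [-0.005,0,0],"gripper": 0},
    {"offset": [0,0.2,5],"rot": [-0.005,0,0],"gripper": 0}
  ]
}}

```text
time: 2.2
ee_pos: [0.5088, -0.138, 0.0889]
ee_rot: [-179.9, -0.1, 77.1]
force: [0.2, -0.2, -0.0]
width: 0.5
```

Run:
```python
from h import *
o=bot.get_obs();delta([.5085,-.138,.042],DOWN,o)
Rc=R.from_euler("xyz",o["ee_rot"],degrees=True)
n="scene";x,y=225,160
a=bot.camera(n)[y:y+100,x:x+100]; a=cv2.resize(a[:,:,::-1],None,fx=6,fy=6,interpolation=cv2.INTER_CUBIC)
for q in([0,.021,0],[0,-.021,0],[.011,.021,0],[-.011,.021,0]):
    p=proj(n,o["ee_pos"]+Rc.apply(q))[0]; p=((p-[x,y]+.5)*6-.5).astype(int); print(p); cv2.circle(a,tuple(map(int,p)),3,(255,255,0),-1)
cv2.imwrite("pics/s2.png",a)
```

```text
offset cm [-0.016 -0.029  4.693] rotvec [-0.001 -0.002 -0.   ] t 2.2 q [ 43.81   31.151 -39.375 112.368  26.959  45.937 -23.679] pos [ 0.509 -0.138  0.089] [-179.936   -0.141   77.091] F [ 0.23  -0.158 -0.03 ] w 0.5003080206746816
[281 286]
[270 217]
[305 282]
[257 289]
```

View pics/s2.png

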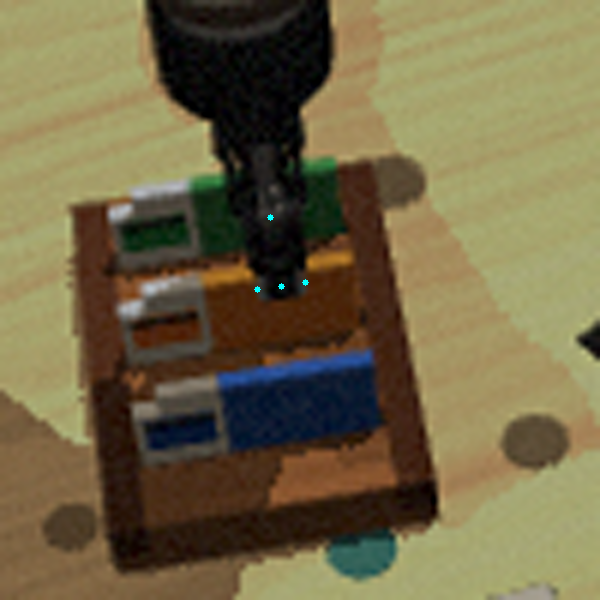

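The scene crop shows the fingertip at (281,286), where the projected TCP falls. It is over the middle of the amber part, well clear of the frosted end at about (205,290). Descending to grasp.

Call:
{"name": "send_rows", "arguments": {
  "commands": [
    {"offset": [0,0,1.5],"rot": [0,0,0],"gripper": 0},
    {"offset": [0,0,2.8],"rot": [0,0,0],"gripper": 0},
    {"offset": [0,0,4],"rot": [0,0,0],"gripper": 0},
    {"offset": [0,0,4.7],"rot": [0,0,0],"gripper": 0},
    {"offset": [0,0,4.7],"rot": [0,0,0],"gripper": 0}
  ]
}}

```text
time: 2.75
ee_pos: [0.5081, -0.1375, 0.0409]
ee_rot: [-179.8, -0.2, 77.1]
force: [-0.3, 0.4, 0.2]
width: 0.499
```

Call:
{"name": "send_rows", "arguments": {
  "commands": [
    {"offset": [0,0,0],"rot": [0,0,0],"gripper": 0.5},
    {"offset": [0,0,0],"rot": [0,0,0],"gripper": 0.8},
    {"offset": [0,0,0],"rot": [0,0,0],"gripper": 1},
    {"offset": [0,0,0],"rot": [0,0,0],"gripper": 1},
    {"offset": [0,0,0],"rot": [0,0,0],"gripper": 1}
  ]
}}

```text
time: 3.25
ee_pos: [0.5084, -0.1376, 0.0412]
ee_rot: [-179.9, -0.2, 77.1]
force: [1.3, 0.1, 0.6]
width: 0.085
```

Run:
```python
from h import *
o=bot.get_obs();delta([.5085,-.138,.142],DOWN,o)
n="scene";x,y=225,160
a=bot.camera(n)[y:y+100,x:x+100]; a=cv2.resize(a[:,:,::-1],None,fx=6,fy=6,interpolation=cv2.INTER_CUBIC)
cv2.imwrite("pics/s3.png",a)
```

```text
offset cm [ -0.009  -0.006 -10.08 ] rotvec [-0.002 -0.003  0.   ] t 3.25 q [ 41.119  35.363 -36.134 113.437  30.951  41.178 -26.879] pos [ 0.508 -0.138  0.041] [-179.867   -0.157   77.111] F [1.319 0.103 0.588] w 0.08499429330098361
```

View pics/s3.png

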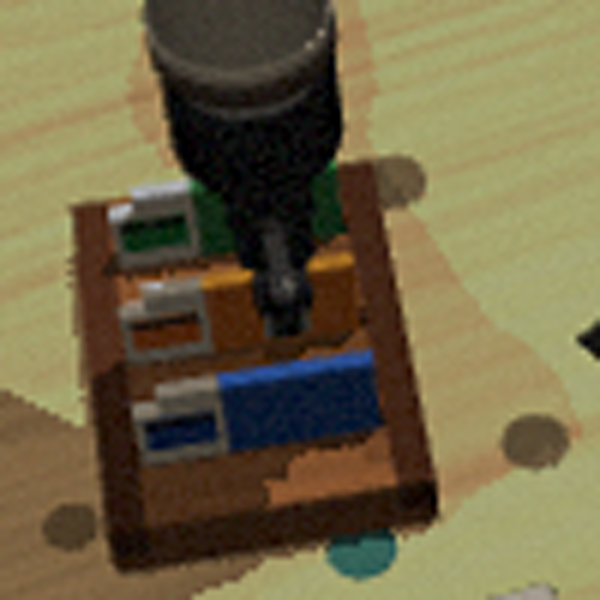

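The fingers are closed on the amber part at (285,310), with an opening of about 7 mm that fits the 8 mm plate, and only small side forces. Now lifting gently.

Call:
{"name": "send_rows", "arguments": {
  "commands": [
    {"offset": [0,0,-0.4],"rot": [0,0,0],"gripper": 1},
    {"offset": [0,0,-1],"rot": [0,0,0],"gripper": 1},
    {"offset": [0,0,-2],"rot": [0,0,0],"gripper": 1},
    {"offset": [0,0,-3.5],"rot": [0,0,0],"gripper": 1},
    {"offset": [0,0,-5],"rot": [0,0,0],"gripper": 1}
  ]
}}

```text
time: 3.8
ee_pos: [0.5087, -0.1377, 0.0927]
ee_rot: [-179.9, -0.2, 77.1]
force: [0.0, -0.2, 0.2]
width: 0.085
```

Call:
{"name": "send_rows", "arguments": {
  "commands": [
    {"offset": [0,0,-1.5],"rot": [0,0,0],"gripper": 1},
    {"offset": [0,0,-3.5],"rot": [0,0,0],"gripper": 1},
    {"offset": [0,0,-5.5],"rot": [0,0,0],"gripper": 1},
    {"offset": [0,0,-7],"rot": [0,0,0],"gripper": 1},
    {"offset": [0,0,-8],"rot": [0,0,0],"gripper": 1}
  ]
}}

```text
time: 4.3
ee_pos: [0.5094, -0.1381, 0.1747]
ee_rot: [180.0, -0.1, 77.1]
force: [0.1, 0.2, -0.4]
width: 0.083
```

Run:
```python
from h import *
o=bot.get_obs();delta([.5085,-.138,.17],DOWN,o)
n="scene";x,y=215,120
a=bot.camera(n)[y:y+145,x:x+120]; a=cv2.resize(a[:,:,::-1],None,fx=4,fy=4,interpolation=cv2.INTER_CUBIC)
cv2.imwrite("pics/s4.png",a)
```

```text
offset cm [-0.011 -0.092  0.474] rotvec [ 0.    -0.002  0.   ] t 4.3 q [ 48.147  24.157 -44.16  109.031  20.255  54.841 -18.263] pos [ 0.509 -0.138  0.175] [179.984  -0.126  77.121] F [ 0.131  0.173 -0.352] w 0.08271951762436298
```

View pics/s4.png

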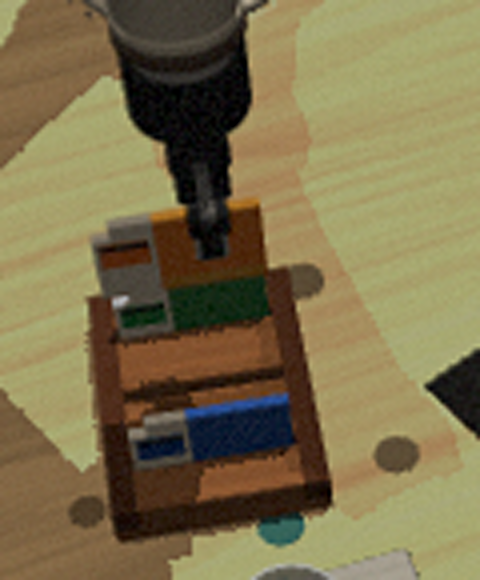

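The plaque is out of its slot: its frosted end is at about (125,260) in the crop. Blue and green are still in theirs. Next is the target pose over the mat.

```bash
cat >> h.py <<'E'
CT=np.array([-.0204,0,-.004]); MC=np.array([.5942,.1025,.143])
def tgt(el,c=MC): Rt=mk(el); return c-Rt.apply(CT),Rt
E
python3 -c "
from h import *
for el in(0,45):
  p,Rt=tgt(el); print(p,Rt.as_euler('xyz',degrees=True))
delta([.555,-.02,.2],mk(15))"
```

```text
[0.588 0.122 0.139] [180.    0.  106.4]
[0.591 0.123 0.14 ] [135.    0.  106.4]
offset cm [12.531  1.745 -2.409] rotvec [-0.254  0.065 -0.508] t 4.35 q [ 48.152  24.103 -44.182 108.961  20.24   54.874 -18.251] pos [ 0.51  -0.138  0.176] [179.904  -0.111  77.12 ] F [0.274 0.112 0.709] w 0.08493475166856385
```

Call:
{"name": "send_rows", "arguments": {
  "commands": [
    {"offset": [1.5,0.3,-1],"rot": [-0.03,0.01,-0.07],"gripper": 1},
    {"offset": [4,0.6,-2.4],"rot": [-0.08,0.02,-0.16],"gripper": 1},
    {"offset": [7,1,-2.4],"rot": [-0.14,0.035,-0.28],"gripper": 1},
    {"offset": [10,1.4,-2.4],"rot": [-0.2,0.05,-0.4],"gripper": 1},
    {"offset": [12.5,1.7,-2.4],"rot": [-0.25,0.065,-0.51],"gripper": 1}
  ]
}}

```text
time: 4.85
ee_pos: [0.5542, -0.0183, 0.1998]
ee_rot: [165.1, 0.0, 106.9]
force: [0.3, 0.7, -0.5]
width: 0.087
```

```bash
python3 -c "
from h import *
delta(*tgt(45,MC+[0,0,.05]))
p,_=tgt(30,MC+[0,0,.06]);delta(p,mk(30))"
```

```text
offset cm [12.438  7.13   2.887] rotvec [-0.526 -0.004  0.007] t 4.85 q [ 50.552  19.629 -56.432 115.946  19.874  39.736   0.763] pos [ 0.554 -0.018  0.2  ] [165.124   0.028 106.852] F [ 0.265  0.665 -0.524] w 0.0866661621433874
offset cm [12.438  7.291  1.96 ] rotvec [-0.264 -0.003  0.008] t 4.85 q [ 50.552  19.629 -56.432 115.946  19.874  39.736   0.763] pos [ 0.554 -0.018  0.2  ] [165.124   0.028 106.852] F [ 0.265  0.665 -0.524] w 0.0866661621433874
```

Call:
{"name": "send_rows", "arguments": {
  "commands": [
    {"offset": [2.5,1.4,0.4],"rot": [-0.05,0,0],"gripper": 1},
    {"offset": [5.5,3,0.8],"rot": [-0.11,0,0],"gripper": 1},
    {"offset": [8.5,5,1.2],"rot": [-0.17,0,0],"gripper": 1},
    {"offset": [11,6.5,1.6],"rot": [-0.22,0,0.005],"gripper": 1},
    {"offset": [12.4,7.3,2],"rot": [-0.26,0,0.008],"gripper": 1}
  ]
}}

```text
time: 5.35
ee_pos: [0.5903, 0.1253, 0.1993]
ee_rot: [150.1, -0.2, 106.6]
force: [1.0, -1.2, -0.6]
width: 0.085
```

```bash
python3 -c "
from h import *
delta(*tgt(45,MC))
delta(*tgt(45,MC+[0,0,.03]))"
```

```text
offset cm [-0.277 -2.932  5.132] rotvec [-0.264 -0.005  0.   ] t 5.35 q [ 28.283  15.409 -46.623 123.343  32.761  18.317 -26.538] pos [0.59  0.125 0.199] [150.107  -0.227 106.589] F [ 1.01  -1.197 -0.619] w 0.0848296012185511
offset cm [-0.265 -1.437  2.531] rotvec [-0.264 -0.005  0.   ] t 5.35 q [ 28.283  15.409 -46.623 123.343  32.761  18.317 -26.538] pos [0.59  0.125 0.199] [150.107  -0.227 106.589] F [ 1.01  -1.197 -0.619] w 0.0848296012185511
```

Call:
{"name": "send_rows", "arguments": {
  "commands": [
    {"offset": [0,-0.3,0.5],"rot": [-0.04,0,0],"gripper": 1},
    {"offset": [-0.1,-0.6,1],"rot": [-0.08,0,0],"gripper": 1},
    {"offset": [-0.2,-0.9,1.5],"rot": [-0.12,0,0],"gripper": 1},
    {"offset": [-0.3,-1.2,2],"rot": [-0.16,0,0],"gripper": 1},
    {"offset": [-0.3,-1.4,2.5],"rot": [-0.16,0,0],"gripper": 1}
  ]
}}

```text
time: 5.85
ee_pos: [0.5893, 0.1153, 0.1736]
ee_rot: [143.6, 0.7, 106.0]
force: [0.8, -0.4, 0.3]
width: 0.082
```

```bash
python3 -c "
from h import *
delta(*tgt(45,MC))
delta(*tgt(45,MC+[0,0,.03]))"
```

```text
offset cm [ 0.717 -1.673  2.913] rotvec [-0.15   0.014  0.003] t 5.85 q [ 32.661  18.835 -50.788 129.941  87.884  12.537 -79.108] pos [0.589 0.115 0.174] [143.608   0.73  106.012] F [ 0.831 -0.383  0.307] w 0.08164675601152757
offset cm [0.679 0.107 0.498] rotvec [-0.15   0.014  0.003] t 5.85 q [ 32.661  18.835 -50.788 129.941  87.884  12.537 -79.108] pos [0.589 0.115 0.174] [143.608   0.73  106.012] F [ 0.831 -0.383  0.307] w 0.08164675601152757
```

Call:
{"name": "send_rows", "arguments": {
  "commands": [
    {"offset": [0.3,0,0.2],"rot": [-0.02,0,0],"gripper": 1},
    {"offset": [0.7,0,0.4],"rot": [-0.05,0.01,0],"gripper": 1},
    {"offset": [0.7,0,0.5],"rot": [-0.08,0.014,0],"gripper": 1},
    {"offset": [0.7,0.1,0.5],"rot": [-0.1,0.014,0],"gripper": 1},
    {"offset": [0.7,0.1,0.5],"rot": [-0.1,0.014,0],"gripper": 1}
  ]
}}

```text
time: 6.35
ee_pos: [0.5899, 0.1228, 0.1688]
ee_rot: [138.0, 0.0, 106.5]
force: [-0.3, -0.0, -0.3]
width: 0.087
```

```bash
python3 -c "
from h import *
delta(*tgt(45,MC))
delta(*tgt(45,MC+[0,0,.02]))"
```

```text
offset cm [-0.029 -1.829  2.209] rotvec [-0.052 -0.001  0.001] t 6.35 q [  40.505   24.715  -60.263  133.729  122.725   19.356 -110.213] pos [0.59  0.123 0.169] [137.998   0.007 106.509] F [-0.335 -0.019 -0.342] w 0.08665748415740986
offset cm [-0.029 -0.49   0.723] rotvec [-0.052 -0.001  0.001] t 6.35 q [  40.505   24.715  -60.263  133.729  122.725   19.356 -110.213] pos [0.59  0.123 0.169] [137.998   0.007 106.509] F [-0.335 -0.019 -0.342] w 0.08665748415740986
```

Call:
{"name": "send_rows", "arguments": {
  "commands": [
    {"offset": [0,-0.2,0.3],"rot": [-0.02,0,0],"gripper": 1},
    {"offset": [0,-0.5,0.7],"rot": [-0.04,0,0],"gripper": 1},
    {"offset": [0,-0.9,1.1],"rot": [-0.052,0,0],"gripper": 1},
    {"offset": [0,-1.3,1.5],"rot": [-0.052,0,0],"gripper": 1},
    {"offset": [0,-1.3,1.5],"rot": [-0.052,0,0],"gripper": 1}
  ]
}}

```text
time: 6.85
ee_pos: [0.5897, 0.1227, 0.1478]
ee_rot: [135.2, -0.0, 106.5]
force: [0.0, 0.4, -0.9]
width: 0.085
```

Run:
```python
from h import *
o=bot.get_obs()
delta(*tgt(45,MC),o); print(o["qd"])
Rc=R.from_euler("xyz",o["ee_rot"],degrees=True)
print("centre",o["ee_pos"]+Rc.apply(CT))
# plaque corners: tool frame (x=-px, y=py, z=-pz)
for n,(x,y,w,h,f) in(("scene",(270,110,200,150,4)),("top",(220,110,150,130,4.5))):
    a=bot.camera(n); cv2.imwrite(f"pics/{n}f_full.png",a[:,:,::-1]); a=np.ascontiguousarray(a[y:y+h,x:x+w,::-1])
    a=cv2.resize(a,None,fx=f,fy=f,interpolation=cv2.INTER_CUBIC)
    b=a.copy()
    for px,pz in((-.055,-.033),(.055,-.033),(.055,.021),(.043,.021),(.043,.033),(-.055,.033),(.015,.033),(.015,-.033)):
        p=proj(n,o["ee_pos"]+Rc.apply(CT+[-px,.004,-pz]))[0]; p=((p-[x,y]+.5)*f-.5).astype(int); cv2.circle(b,tuple(map(int,p)),2,(255,255,0),-1)
    cv2.imwrite(f"pics/{n}f.png",b)
```

```text
offset cm [-0.029 -0.437  0.639] rotvec [-0.003 -0.002  0.001] t 6.85 q [  42.978   33.059  -64.027  136.122  133.542   28.978 -115.993] pos [0.59  0.123 0.148] [135.167  -0.048 106.49 ] F [ 0.041  0.41  -0.852] w 0.08487243894882396
[ 0.079 -1.335 -0.662 -0.653 -0.396 -0.766 -0.021]
centre [0.593 0.102 0.151]
```

View pics/scenef.png

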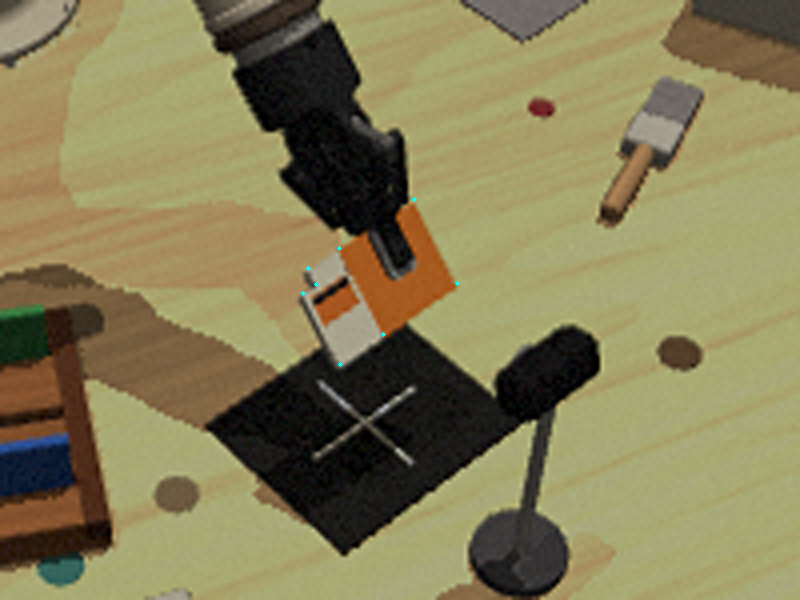

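View pics/topf.png

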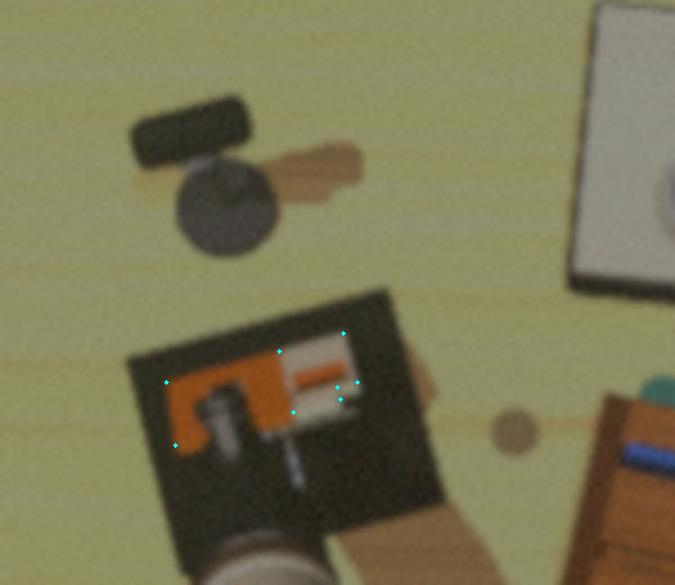

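View pics/scenef_full.png

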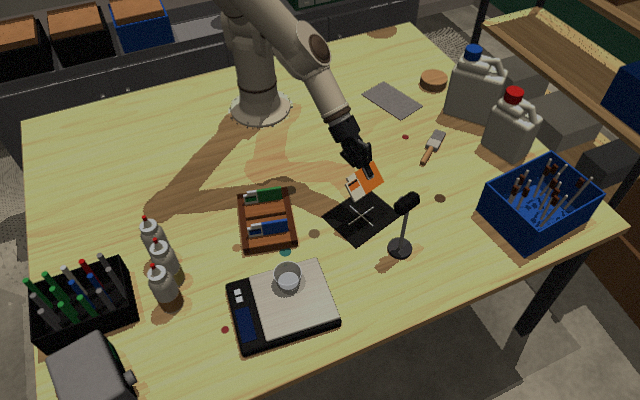

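In both views the projected plaque outline matches the picture to about 2 px. The label faces up and towards the webcam, the fingers are on amber only, and the other plaques and the bottles haven't moved. I'll let it settle, then hand in.

Call:
{"name": "send_rows", "arguments": {
  "commands": [
    {"offset": [0,0,0],"rot": [0,0,0],"gripper": 1},
    {"offset": [0,0,0],"rot": [0,0,0],"gripper": 1},
    {"offset": [0,0,0],"rot": [0,0,0],"gripper": 1},
    {"offset": [0,0,0],"rot": [0,0,0],"gripper": 1},
    {"offset": [0,0,0],"rot": [0,0,0],"gripper": 1}
  ]
}}

```text
time: 7.45
ee_pos: [0.5905, 0.123, 0.1491]
ee_rot: [135.0, 0.0, 106.5]
force: [0.1, -0.7, -0.3]
width: 0.088
```

Run:
```python
from h import *
o=bot.get_obs(); delta(*tgt(45,MC),o); print(o["qd"]); print(bot.job_done())
```

```text
offset cm [-0.028 -0.585  0.673] rotvec [-0.001 -0.001  0.002] t 7.45 q [  42.991   32.94   -64.081  136.076  133.546   28.955 -116.004] pos [0.59  0.123 0.149] [135.05    0.018 106.509] F [ 0.117 -0.655 -0.256] w 0.08773867633939754
[ 0.012  0.107  0.003  0.007  0.009 -0.022 -0.092]
the job is handed in; nothing more can be done
None
```

The amber plaque is out of the rack and held over the middle of the black mat, and I handed the job in at about 7.5 s with the arm at rest. I gripped it by the clear amber part only, with the pads about 20 mm on the clear side of the plaque's centre.

- **Position:** the plaque's centre is within about 2 mm of the white cross and about 150 mm above the mat.
- **Tilt:** the tool reads 135.0°, 0.0°, 106.5°. That puts the label face 45° between straight up and the webcam's stalk, with the long edges level.
- **Grip:** the opening is about 7.5 mm, close to the 8 mm plate, and the force readings stayed below 2 N.
- **Camera check:** the plaque's projected outline matched the scene view well. In the top view it was off by 1–2 pixels, a few millimetres.
- **Other objects:** the blue and green plaques, the bottles, cup and brush appear where they were.

Joint 4 ended at 136.1°, 3° inside its limit, so I did not lower the plaque any further. No check failed.

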